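# Lay the sauce bottle down on the weighing scale

## Robot

A 6-joint arm with a two-finger parallel gripper is mounted at the origin on the work surface. World frame = base frame: x ahead of the robot, y to its left, z up, the work surface at z = 0. Lengths are in m, angles in rad, forces in N, time in s.
With the tool pointing down it reaches from about 0.3 to 0.85 m from the base axis. Payload 5.4 kg.
Tool frame: the origin (TCP) lies at the very end of the fingers, on their centre line; the grasp point (between the pads) lies 19 mm behind it; x points along the fingers, y is the direction in which the jaws open and shut, and the axes are right-handed (so a half turn about x gives the same grasp; the last joint's range is limited). The gripper opens to 85 mm and grips with 20 to 120 N. Pads are 22 mm wide; open, the fingers measure 114 mm over their backs; the gripper's body (76 mm by 85 mm) begins 54 mm behind the grasp point. The pads swing forward as they close: fully open they stand 13 mm farther back than shut.
Start: joints at [-1.357, 0.158, 1.597, -0, 1.386, -0.21], TCP at [0.236, -0.524, 0.231] pointing down, gripper open.
Joint ranges: [-2.91, 2.91], [-0.94, 2.29], [0.18, 2.7], [-1.29, 4.43], [0.17, 2.64], [-3, 3]. Speed limits (rad/s): [2.57, 2.57, 3.14, 3.14, 3.14, 3.14].

## Interface

Orientations are given as a rotation vector (axis times angle).
In Python, from workcell import bot gives the robot as it stands. Calls block until the motion is done:
- bot.goto(position, orientation): joint-space move of the TCP to a pose.
- bot.movel(position, attitude=None, feed=0.15): straight line of the TCP; attitude=None keeps the orientation; feed is the mean speed in m/s.
- bot.move_joints(angles): joint-space move.
- bot.command_gripper(opening, strength=None): finger opening in m; strength is the grip in N (None keeps the last); returns when the fingers have stopped.
- bot.hold(seconds).
- bot.ik(position, orientation): joint angles nearest the present ones, or None.
- bot.sense(): the state.
- bot.camera(name): name is "scene" or "top" or "wrist"; returns a dict with "img" (400x640x3 uint8, blue, green, red), "fovy" (degrees; the focal length in pixels is half the picture's height over the tangent of half this angle, whatever the lens; pixels are square), "cx", "cy" (the principal point, pixels), "origin" and "attitude" of the camera in the world. Camera axes: x right, y down, z forward; pixel columns grow to the right and rows downward; lengths in m; the calibration is good to about 2 mm. A picture is of the moment at which its call begins. There is no depth.
A pose or a line that the arm cannot do raises bot.MotionError and nothing moves.
- bot.finish_job(): hands the job in, once; it reports no verdict.
The state is a dict: "t": time; "joints": joint angles; "joint_vel": joint speeds; "joint_efforts": joint torques, N m; "position": TCP position; "ee_rot": TCP orientation; "force": force on the tool from outside, world axes, zero at the start; "torque": the same for the moment, N m; "grip_width": finger opening in m.
Only numpy, scipy, OpenCV 4.12 (cv2) and the standard library are available. Lean on these libraries where they do the work, as an engineer would, in place of code of your own. Each camera call takes 0.05 s, during which the arm holds its last target.

## Task

The tall square sauce bottle standing on the scale is to get a price label on its back face. Without gripping or lifting it, tip it over by its top with your fingertips towards the front of the scale (the key console side) and ease it all the way down so that it lands gently on the platter; then push it back by the cap until its foot rests against the raised lip along the platter's rear edge, lying straight from back to front. Leave the jar on the platter and everything else on the counter where they stand, and let go of the bottle.

Things in the scene. Friction and masses are not known exactly. Their poses are not given: they have to be found in the camera images.
- scale: Fixed counter scale: steel platter 350 mm wide, scale x from -86 to +124 mm, top 85 mm above the counter; a 4 mm lip along its rear edge stands 40 mm above the platter. A key console 180 mm wide, under 50 mm high, sticks out in front to x = -148 mm. Origin: on the counter; +x to the rear (lip), -x to the front, z up. Its front faces roughly to the robot's right; place and yaw vary.
- lip (a point): Middle of the lip's front face, at the level of the platter's top (120 mm behind the scale's origin). Axes as the scale's: +x goes rearwards into the lip, y runs along the lip.
- bottle: Tall loose bottle, 0.34 to 0.56 kg, standing near the lip. Brown square body 56 x 56 mm, 110 mm tall, then a round shoulder, a 27 mm neck from 136 mm up and a black cap 32 mm in diameter, 156 to 190 mm up; centre of mass about 62 mm up. Origin: centre of its underside (the foot). z runs from foot to cap; +x out of the plain back face (to the lip), -x out of the labelled front face.
- bottle_cap (a point): Centre of the top of the bottle's cap, 190 mm from the foot. The bottle tips forward about the lower edge of its front face (28 mm in front of its origin), balances at about 24 degrees and beyond that falls by itself unless held up from below. Lying, its axis is 28 mm above the platter (12 mm of air under the cap) and the cap juts out over the platter's front edge until pushed back.
- jar: Squat reddish round jar with a white lid, 58 mm in diameter, 85 mm tall, loose, standing on the platter beside the bottle; the two change places from run to run. Origin: centre of its underside. To be left alone.
- round_bottle: Loose round bottle 52 mm in diameter, 150 mm tall, on the counter behind the lip. Origin: centre of its underside. To be left alone.
- label_roll: Loose roll of labels standing on its end, 76 mm in diameter, 50 mm tall, on the counter beside the console. Origin: centre of its underside. To be left alone.
- sanitiser: Loose white pump bottle 62 mm in diameter, 172 mm tall, on the counter behind the lip. Origin: centre of its underside. To be left alone.
- box_cutter: Loose grey box cutter lying flat, 22 x 150 x 14 mm, on the counter in front of the console. Origin: centre of its underside. To be left alone.
Not all that is in view belongs to the job. What is shaped like the bottle but blue or turquoise is not meant.

How it is judged:
By the outcome, as a careful person would: the job done as asked, in the order asked, and still so for the second after the job is handed in, with the robot touching nothing.
It also fails if it takes over 61 s, if anything falls off the work surface, if the arm or the gripper's body presses on something with over 40 N, if the wrist force passes 120 N, or if a joint passes its speed limit or range.

## Working session

There is one attempt and no reset: what is moved stays moved. The work goes in short steps, each a Python script; the robot and the scene stay as the last script left them, time stands still between calls to the robot, and variables do not carry over. Pictures are saved under pics/ and viewed, and the job is handed in when it is done.

```bash
ls; mkdir -p pics
python3 - <<'E'
from workcell import bot
import cv2
for n in ("scene","top","wrist"):
    c=bot.camera(n); cv2.imwrite(f"pics/{n}0.png",c["img"])
    print(n,c["fovy"],c["cx"],c["cy"],c["origin"],c["attitude"])
s=bot.sense(); print(s)
E
```

```text
pics
scene 42.42736352098673 315.47139665359964 197.93298465799333 [1.32657522 0.05769817 1.06499477] [-1.79978285 -1.77732839  0.67290917]
top 57.769220614877696 320.11235195783877 196.728226813726 [0.46040525 0.04395615 0.93617564] [-2.16672789  2.14926461 -0.05298298]
wrist 64.84936100470956 322.23435514306846 201.6098035594581 [ 0.30413158 -0.49330062  0.37402557] [ 2.42583652 -1.56597569 -0.23426374]
{'t': 0.15, 'joints': array([-1.35709939e+00,  1.58956181e-01,  1.59796111e+00, -3.76701174e-05,
        1.38621018e+00, -2.10106409e-01]), 'joint_vel': array([ 7.54619608e-04, -1.77925709e-03, -2.14772704e-03,  3.39718923e-05,
       -9.80461778e-04, -9.38556744e-04]), 'joint_efforts': array([-7.37913138e-05, -3.96377563e+01, -3.31784427e+01, -2.18634359e-04,
        5.45398128e-03, -3.02099295e-05]), 'position': array([ 0.23632027, -0.52366646,  0.23050484]), 'ee_rot': array([ 1.98803291,  0.42926457, -1.9881138 ]), 'force': array([-0.21081559,  0.43461857, -0.26358653]), 'torque': array([0.02416786, 0.02827502, 0.00517689]), 'grip_width': 0.08548880226257619}
```

View pics/scene0.png

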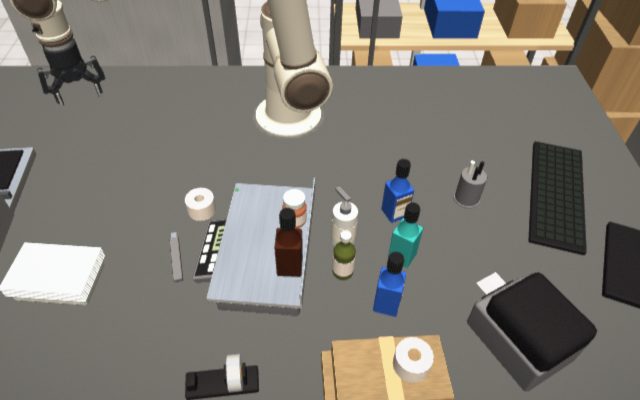

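View pics/top0.png

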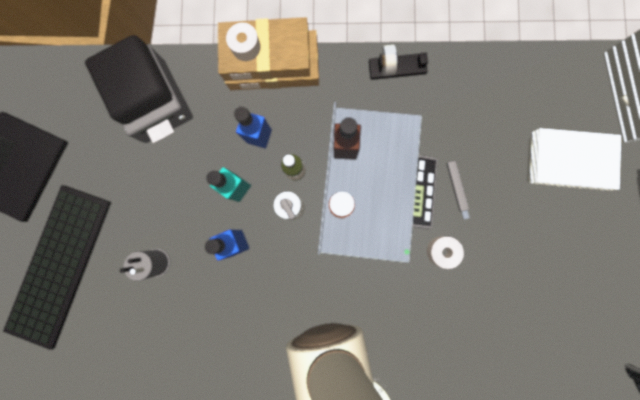

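View pics/wrist0.png

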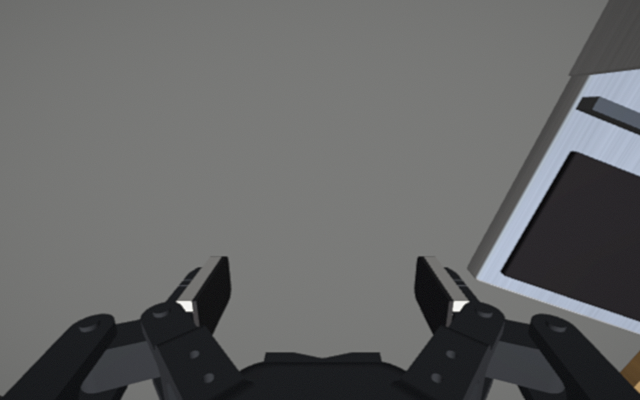

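The top view shows the platter at about (320-420, 105-262), with the lip on its left and the console on its right. The brown bottle is at (347,138) and the jar at (342,204). Bottle-shaped candidates are blue (250,125), turquoise (227,183), blue (225,244) and brown (347,138). Only the brown one is square, brown and on the scale. I'll confirm that in enlarged crops and measure.

```bash
cat > h.py <<'E'
import numpy as np, cv2
from scipy.spatial.transform import Rotation as R
def cam(c):
    f=200/np.tan(np.radians(c["fovy"])/2)
    return f,np.array([c["cx"],c["cy"]]),np.array(c["origin"]),R.from_rotvec(c["attitude"])
def ray(c,px):
    f,p,o,r=cam(c); px=np.atleast_2d(px).astype(float)
    d=np.c_[(px-p)/f,np.ones(len(px))]; return o,r.apply(d)
def onz(c,px,z):
    o,d=ray(c,px); return o+d*((z-o[2])/d[:,2])[:,None]
def proj(c,P):
    f,p,o,r=cam(c); q=r.inv().apply(np.atleast_2d(P)-o); return q[:,:2]/q[:,2:]*f+p
def tri(c1,p1,c2,p2):
    o1,d1=ray(c1,p1);o2,d2=ray(c2,p2);d1=d1[0];d2=d2[0]
    A=np.c_[d1,-d2];t=np.linalg.lstsq(A,o2-o1,rcond=None)[0]
    a=o1+t[0]*d1;b=o2+t[1]*d2; return (a+b)/2,np.linalg.norm(a-b)
E
python3 - <<'E'
from workcell import bot
from h import *
t=bot.camera("top");s=bot.camera("scene")
a=cv2.resize(t["img"][90:275,290:460],None,fx=4,fy=4,interpolation=cv2.INTER_CUBIC)[:600]
cv2.imwrite("pics/tcrop.png",cv2.resize(t["img"][95:270,305:445],None,fx=3.4,fy=3.4,interpolation=cv2.INTER_CUBIC))
cv2.imwrite("pics/scrop.png",cv2.resize(s["img"][170:310,190:360],None,fx=4.2,fy=4.2,interpolation=cv2.INTER_CUBIC))
E
```

```text
(no output)
```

View pics/tcrop.png

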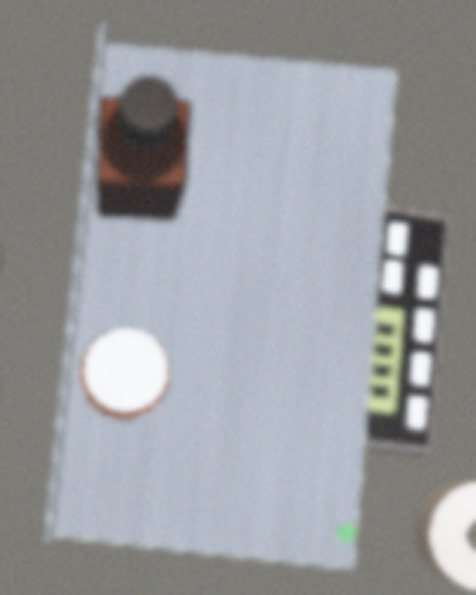

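View pics/scrop.png

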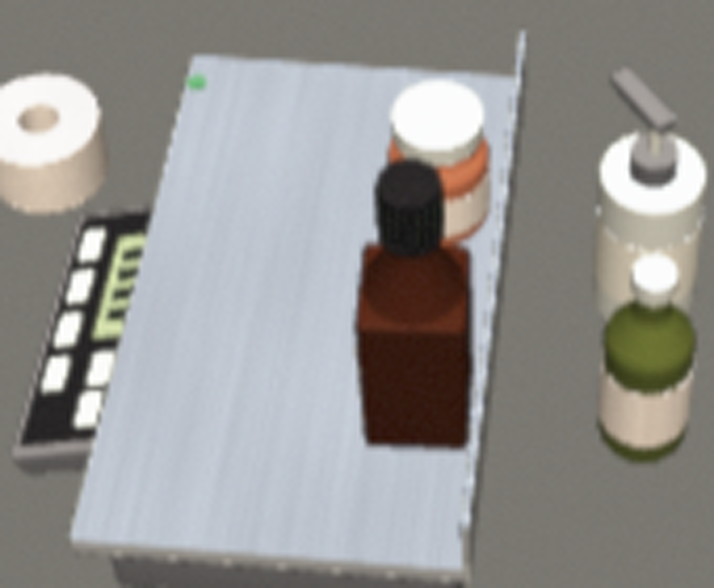

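Run:
```python
from workcell import bot
from h import *
t=bot.camera("top");s=bot.camera("scene")
off=np.array([305,95]);c=lambda x,y:np.array([x,y])/3.4+off-0.35
# front edge fit at z=.085: platter mask
img=t["img"].astype(int); m=((img[...,0]-img[...,2]>12)&(img[...,0]>120)).astype(np.uint8)
n,l,st,ce=cv2.connectedComponentsWithStats(m); k=1+np.argmax(st[1:,4]); mm=l==k
print(st[k])
def fit(pts):
    P=onz(t,pts,.085)[:,:2]; vx=cv2.fitLine(P.astype(np.float32),cv2.DIST_HUBER,0,1e-4,1e-4).ravel(); return vx
rows=[r for r in range(122,255)]
fr=np.array([[np.where(mm[r])[0].max()+.5,r] for r in rows])
f=fit(fr);print("front edge",f)
yaw=np.arctan2(f[1],f[0]);
cor=[c(397,70),c(356,569),c(50,540),c(104,43)]
C=onz(t,cor,.085);print("corners z85",C); 
print(np.linalg.norm(C[0]-C[1]),np.linalg.norm(C[1]-C[2]),np.linalg.norm(C[0]-C[3]))
S=[(194,57),(73,541)]
o2=np.array([190,170]);
CS=onz(s,[np.array(p)/4.2+o2-.38 for p in S],.085);print("scene corners",CS)
# cap
for cc,z in ((t,0.275),):
    h=cc["img"]; g=h.max(2)
    mk=(g<85).astype(np.uint8); mk[:110]=0
    sub=mk[110:142,335:365]; print(sub.sum())
B=onz(t,[c(98,182),c(184,186),c(189,100),c(101,98)],.195);print("body top",B)
B2=onz(t,[c(100,214),c(178,217)],.085);print("foot near",B2)
sc=lambda x,y:np.array([x,y])/4.2+o2-.38
print("scene body top far-side", onz(s,[sc(359,327),sc(470,328),sc(469,248),sc(366,245)],.195))
print("scene foot", onz(s,[sc(366,444),sc(467,444)],.085))
print("cap top", onz(t,[c(150,102)],.275), onz(s,[sc(409,180)],.275), tri(t,c(150,102),s,sc(409,180)))
print("jar", onz(t,[c(125,370)],.17))
```

```text
[  319   108   102   154 11102]
front edge [ 0.9950739  -0.09913571  0.55781984 -0.1432871 ]
corners z85 [[ 0.73135498 -0.16220884  0.085     ]
 [ 0.38567453 -0.12973249  0.085     ]
 [ 0.4025452   0.07765784  0.085     ]
 [ 0.75142444  0.04286675  0.085     ]]
0.34720265898705566 0.2080753933934682 0.20605529172620315
scene corners [[ 0.38898246 -0.12615262  0.085     ]
 [ 0.7349885  -0.15852886  0.085     ]]
321
body top [[ 0.62676501  0.04613479  0.195     ]
 [ 0.62435485 -0.00618566  0.195     ]
 [ 0.67783289 -0.00921289  0.195     ]
 [ 0.67916524  0.04463641  0.195     ]]
foot near [[ 0.62872378  0.04491171  0.085     ]
 [ 0.62672373 -0.00946628  0.085     ]]
scene body top far-side [[ 0.68070098 -0.0073991   0.195     ]
 [ 0.68181359  0.04783791  0.195     ]
 [ 0.63090016  0.04723704  0.195     ]
 [ 0.62848549 -0.00568682  0.195     ]]
scene foot [[ 0.6769163  -0.00907276  0.085     ]
 [ 0.6774456   0.04511326  0.085     ]]
cap top [[0.65327754 0.01777587 0.275     ]] [[0.65298776 0.0193757  0.275     ]] (array([0.65318606, 0.01858703, 0.27525875]), np.float64(0.0016006350916972754))
jar [[0.51360593 0.02864776 0.17      ]]
```

The crops confirm it: the brown square bottle stands just in front of the lip, with its cap at top pixel (349,125) and the jar beside it. The bottle is at about (0.6535, 0.019), with a gap of about 8 mm to the lip and about 3.5° yaw relative to the scale.

Plan: straddle the cap loosely with the open fingers and rotate the tool with the bottle about its front lower edge. First I'll check that this is reachable.

```bash
cat >> h.py <<'E'
B0=np.array([0.6535,0.019,0.085]); BY=np.radians(88.2)
u=np.array([np.cos(BY),np.sin(BY),0])        # bottle +x (rear)
LIP=np.array([0.5793,0.0611,0.085]); SY=np.radians(84.6)
us=np.array([np.cos(SY),np.sin(SY),0]); ws=np.array([-us[1],us[0],0])
PIV=B0-0.028*u
def tool(th,along=0.152,off=0.0,sign=1,lat=0.0,lag=0.0):
    """pose with bottle tipped th; off: shift of tool towards bottle +x (rear/top)"""
    ax=np.array([0,0,1.])*np.cos(th)-u*np.sin(th)   # bottle z
    bx=u*np.cos(th)+np.array([0,0,1.])*np.sin(th)    # bottle x
    p=PIV+0.028*bx+ax*along+bx*off+np.cross([0,0,1.],u)*lat
    axl=np.array([0,0,1.])*np.cos(th-lag)-u*np.sin(th-lag)
    bxl=u*np.cos(th-lag)+np.array([0,0,1.])*np.sin(th-lag)
    X=-axl;Y=sign*bxl;Z=np.cross(X,Y)
    return p,R.from_matrix(np.c_[X,Y,Z]).as_rotvec()
E
python3 - <<'E'
from workcell import bot
from h import *
s=bot.sense(); Rt=R.from_rotvec(s["ee_rot"]); print(Rt.as_matrix().round(2))
w=bot.camera("wrist"); print("cam in tool",Rt.inv().apply(np.array(w["origin"])-s["position"]))
for sg in (1,-1):
  for lag in (0,.35):
    for d in range(0,91,15):
        q=bot.ik(*tool(np.radians(d),sign=sg,lag=lag*d/90)); print(sg,lag,d,None if q is None else np.round(q,2))
E
```

```text
[[-0.    0.41 -0.91]
 [ 0.   -0.91 -0.41]
 [-1.   -0.   -0.  ]]
cam in tool [-1.43600932e-01  2.89030903e-05 -7.43208204e-02]
1 0 0 [-0.16  0.36  1.35  0.    1.44 -1.69]
1 0 15 [-0.34  0.37  1.35  0.25  1.51 -1.9 ]
1 0 30 [-0.5   0.46  1.31  0.46  1.62 -2.07]
1 0 45 [-0.62  0.6   1.24  0.64  1.76 -2.19]
1 0 60 [-0.71  0.79  1.15  0.8   1.9  -2.26]
1 0 75 [-0.76  1.    1.03  0.95  2.05 -2.29]
1 0 90 [-0.78  1.23  0.89  1.12  2.19 -2.27]
1 0.35 0 [-0.16  0.36  1.35  0.    1.44 -1.69]
1 0.35 15 [-0.31  0.36  1.35  0.2   1.49 -1.87]
1 0.35 30 [-0.45  0.42  1.32  0.37  1.57 -2.03]
1 0.35 45 [-0.57  0.53  1.28  0.52  1.67 -2.15]
1 0.35 60 [-0.66  0.67  1.21  0.64  1.77 -2.24]
1 0.35 75 [-0.73  0.84  1.12  0.76  1.88 -2.3 ]
1 0.35 90 [-0.77  1.03  1.01  0.87  1.99 -2.33]
-1 0 0 [-0.16  0.36  1.35  0.    1.44  1.45]
-1 0 15 [-0.34  0.37  1.35  0.25  1.51  1.24]
-1 0 30 [-0.5   0.46  1.31  0.46  1.62  1.07]
-1 0 45 [-0.62  0.6   1.24  0.64  1.76  0.95]
-1 0 60 [-0.71  0.79  1.15  0.8   1.9   0.88]
-1 0 75 [-0.76  1.    1.03  0.95  2.05  0.85]
-1 0 90 [-0.78  1.23  0.89  1.12  2.19  0.87]
-1 0.35 0 [-0.16  0.36  1.35  0.    1.44  1.45]
-1 0.35 15 [-0.31  0.36  1.35  0.2   1.49  1.27]
-1 0.35 30 [-0.45  0.42  1.32  0.37  1.57  1.12]
-1 0.35 45 [-0.57  0.53  1.28  0.52  1.67  0.99]
-1 0.35 60 [-0.66  0.67  1.21  0.64  1.77  0.9 ]
-1 0.35 75 [-0.73  0.84  1.12  0.76  1.88  0.84]
-1 0.35 90 [-0.77  1.03  1.01  0.87  1.99  0.81]
```

Run:
```python
from workcell import bot
from h import *
p=bot.sense()["position"]
bot.movel([p[0]+.05,p[1],.36],feed=.25)
P,r=tool(0,along=.245)
bot.goto(P,r)
bot.command_gripper(.048,30)
s=bot.sense();print(s["t"],s["position"],P,s["grip_width"],s["force"])
for n in ("wrist","scene"):
    c=bot.camera(n); cv2.imwrite(f"pics/{n}1.png",c["img"])
    print(proj(c,[B0+[0,0,.19]]))
```

```text
3.8917 [0.65350521 0.01887556 0.33002532] [0.6535 0.019  0.33  ] 0.048121034834260286 [0.84617354 0.0198865  0.92059221]
[[321.8192528 220.4390205]]
[[286.80879297 212.67213424]]
```

View pics/wrist1.png

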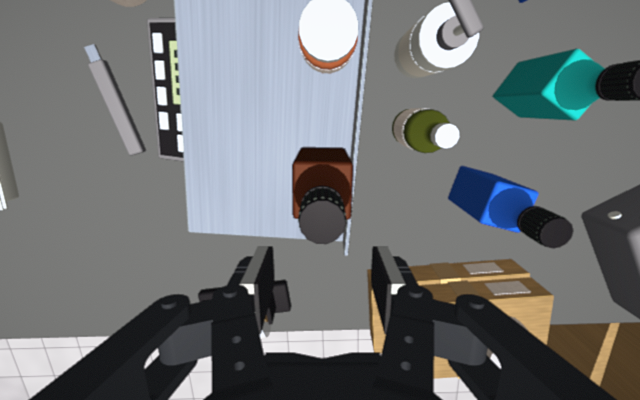

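View pics/scene1.png

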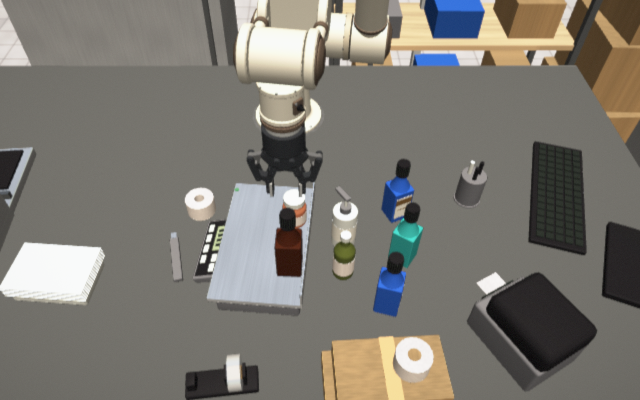

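The wrist view shows the cap disc at about (323,218), against a predicted (322,220), so the estimate is good and the cap sits centred between the fingers. I'll lower the open fingers over it and start tipping.

Run:
```python
from workcell import bot
from h import *
P,r=tool(0,along=.152)
bot.movel(P,r,feed=.1)
s=bot.sense();f0=s["force"];print(s["t"],s["position"],f0)
for d in (6,12,18,23,27,30,34,40):
    P,r=tool(np.radians(d),along=.152)
    bot.movel(P,r,feed=.05 if d<20 or d>30 else .03)
    s=bot.sense();print(d,round(s["t"],2),(s["force"]-f0).round(2))
for n in ("scene","top"):
    c=bot.camera(n); i=c["img"]
    cv2.imwrite(f"pics/{n}2.png",cv2.resize(i[80:330,180:440],None,fx=2.3,fy=2.3))
```

```text
5.075 [0.65405967 0.01893926 0.23811659] [-0.65169446 -0.2250922  -0.17184432]
6 5.55 [0.51 1.23 0.7 ]
12 6.03 [ 1.02  1.62 -0.1 ]
18 6.5 [ 0.35  0.75 -0.07]
23 7.1 [0.2  0.72 0.38]
27 7.61 [ 1.58  0.14 -0.09]
30 8.03 [1.21 0.4  0.67]
34 8.39 [-0.24  0.55  0.22]
40 8.87 [ 1.24  0.2  -0.34]
```

View pics/scene2.png

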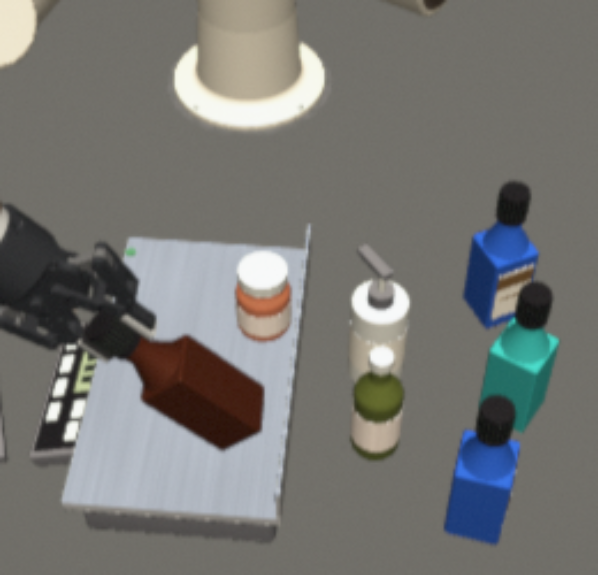

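View pics/top2.png

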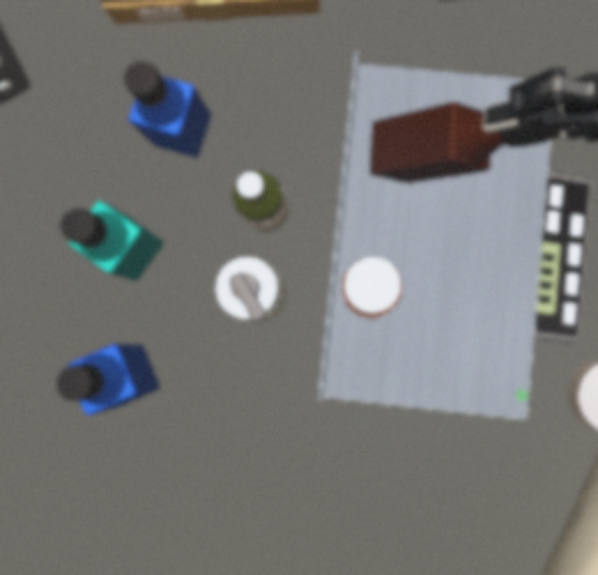

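The scene crop shows the bottle leaning at about 45° on the lower finger with its front edge on the platter. The jar and the rest are unmoved. I'll continue easing it down.

Run:
```python
from workcell import bot
from h import *
for d in (48,56,64,72,80):
    k=(d-40)/50
    P,r=tool(np.radians(d),along=.152+.012*k,lag=.22*k)
    bot.movel(P,r,feed=.05)
    s=bot.sense();print(d,round(s["t"],2),s["force"].round(2))
for n in ("scene","top"):
    c=bot.camera(n); i=c["img"]
    cv2.imwrite(f"pics/{n}3.png",cv2.resize(i[80:330,180:440],None,fx=2.3,fy=2.3,interpolation=cv2.INTER_CUBIC))
```

```text
48 9.56 [ 0.3   1.39 -0.34]
56 10.16 [-0.55  0.39 -0.84]
64 10.76 [-1.06  0.59 -0.66]
72 11.37 [-0.14  0.37 -1.3 ]
80 11.98 [ 0.12  0.25 -2.12]
```

View pics/scene3.png

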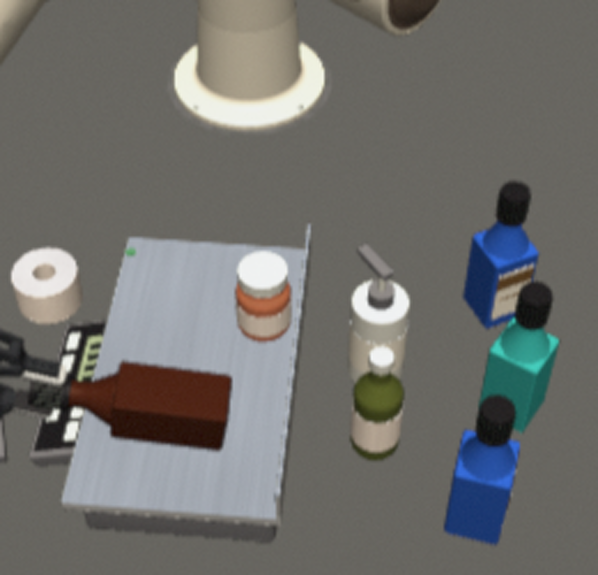

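View pics/top3.png

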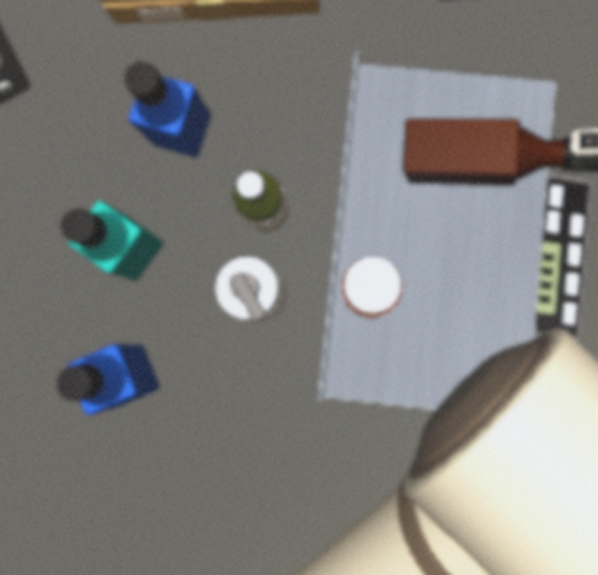

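Run:
```python
from workcell import bot
from h import *
for d,off in ((83,0),(86,0),(88,0),(90,0),(90,-.003),(90,-.006),(90,-.009),(90,-.012)):
    k=(d-40)/50
    P,r=tool(np.radians(d),along=.152+.012*k,lag=.22*k,off=off)
    bot.movel(P,r,feed=.015)
    s=bot.sense();print(d,off,round(s["t"],2),s["force"].round(2),s["position"].round(4))
    if off<=-.006 and abs(s["force"][2])<.6: break
for n in ("scene","top"):
    c=bot.camera(n); i=c["img"]
    cv2.imwrite(f"pics/{n}4.png",cv2.resize(i[80:330,180:440] if n=="top" else i[170:320,150:350],None,fx=2.3 if n=="top" else 4,fy=2.3 if n=="top" else 4,interpolation=cv2.INTER_CUBIC))
```

```text
83 0 12.82 [ 0.63  0.85 -1.76] [ 0.6477 -0.1666  0.1326]
86 0 13.55 [ 0.14  0.41 -1.33] [ 0.6476 -0.1696  0.1243]
88 0 14.09 [ 0.91 -0.15 -0.88] [ 0.6474 -0.1714  0.1185]
90 0 14.63 [ 0.35 -1.1   0.53] [ 0.6475 -0.1731  0.1131]
90 -0.003 14.98 [-0.59  0.14 -0.44] [ 0.6474 -0.1728  0.1099]
90 -0.006 15.33 [-0.2  -0.84 -0.92] [ 0.6474 -0.1728  0.1069]
90 -0.009 15.68 [ 1.16 -0.35  2.67] [ 0.6476 -0.1731  0.1046]
90 -0.012 16.03 [ 0.77 -3.6   7.36] [ 0.6477 -0.1739  0.1029]
```

View pics/scene4.png

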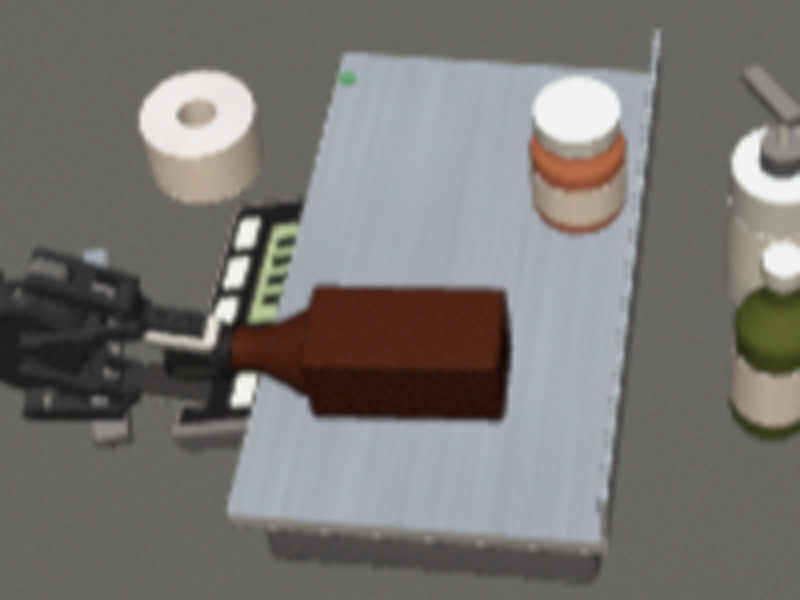

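View pics/top4.png

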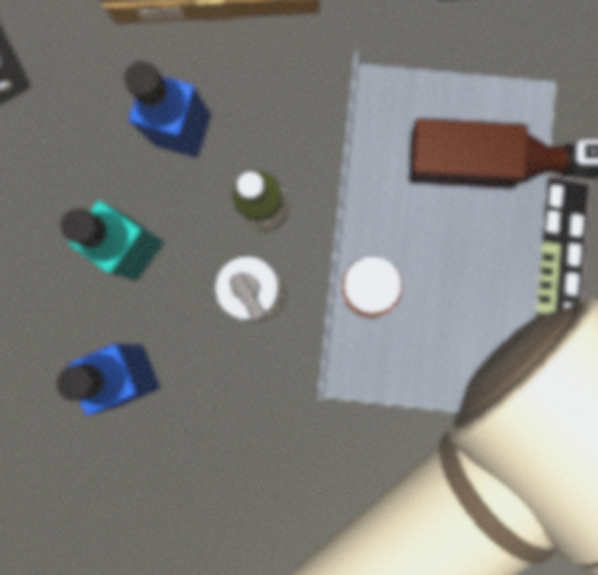

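The bottle lies flat on the platter, body at scene crop (310-505, 288-415), cap overhanging the front edge. The last step pressed lightly (7 N), so I'll back off to mid-slot and withdraw along the finger axis. Then I'll measure it as it lies.

Run:
```python
from workcell import bot
from h import *
P,r=tool(np.radians(90),along=.164,lag=.22,off=-.003)
bot.movel(P,r,feed=.03); print(bot.sense()["force"].round(2))
X=R.from_rotvec(r).as_matrix()[:,0]
bot.movel(P-X*.05,r,feed=.05); print(bot.sense()["force"].round(2))
P2=P-X*.11; bot.movel(P2,r,feed=.2)
s=bot.sense();print(s["t"],s["position"])
for n in ("scene","top"):
    c=bot.camera(n); i=c["img"]; np.save(n+"5.npy",i)
    sl=(slice(100,230),slice(310,470)) if n=="top" else (slice(170,320),slice(150,350))
    cv2.imwrite(f"pics/{n}5.png",cv2.resize(i[sl],None,fx=4,fy=4,interpolation=cv2.INTER_CUBIC))
```

```text
[-0.15 -0.47 -0.88]
[-0.13  0.71  0.39]
18.1833 [ 0.64411605 -0.28027807  0.13370878]
```

View pics/scene5.png

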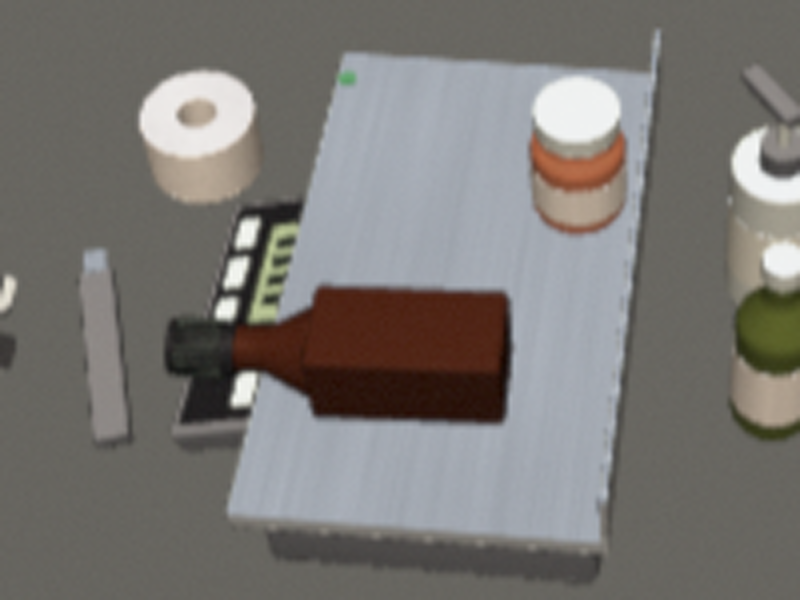

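View pics/top5.png

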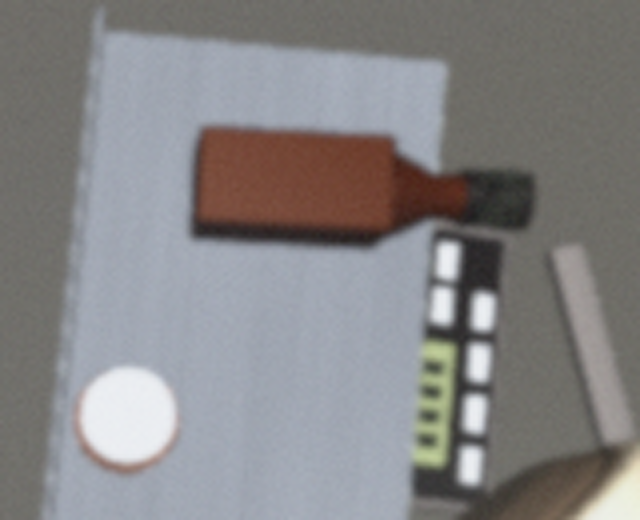

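Run:
```python
from workcell import bot
from h import *
t=bot.camera("top");s=bot.camera("scene")
c=lambda x,y:np.array([x,y])/4+[310-.37,100-.37]
d=lambda x,y:np.array([x,y])/4+[150-.37,170-.37]
def sc(P): 
    q=P-LIP; return np.c_[q@us,q@ws]*1000
A=onz(t,[c(205,127),c(394,136),c(394,230),c(200,222)],.141);print(A.round(4),sc(A).round(1))
B=onz(s,[d(317,288),d(505,291),d(505,368),d(302,366)],.141);print(B.round(4),sc(B).round(1))
C=np.r_[onz(t,[c(535,199)],.113),onz(s,[d(168,346)],.113)];print(C.round(4),sc(C).round(1))
for Q in (A[[0,1]],A[[3,2]],B[[0,1]],B[[3,2]]):
    v=Q[1]-Q[0]; print(np.degrees(np.arctan2(v[1],v[0])))
```

```text
[[ 0.677  -0.0145  0.141 ]
 [ 0.6718 -0.1189  0.141 ]
 [ 0.619  -0.1183  0.141 ]
 [ 0.6233 -0.0117  0.141 ]] [[ -66.1 -104.4]
 [-170.5 -109.1]
 [-174.8  -56.4]
 [ -68.4  -50.7]]
[[ 0.6235 -0.1154  0.141 ]
 [ 0.6265 -0.0102  0.141 ]
 [ 0.6787 -0.0084  0.141 ]
 [ 0.6764 -0.1184  0.141 ]] [[-171.6  -60.6]
 [ -66.5  -53.7]
 [ -59.8 -105.5]
 [-169.6 -113.5]]
[[ 0.6427 -0.2038  0.113 ]
 [ 0.6423 -0.2004  0.113 ]] [[-257.8  -88. ]
 [-254.4  -87.3]]
-92.8269860361913
-92.29120089992851
88.35247853610737
88.77813157033798
```

The bottle is lying with its foot 66 mm short of the lip and about 3° off straight. Next I'll close the fingers, point them down square to the scale, and push on the cap end while watching the force.

```bash
cat >> h.py <<'E'
def push(a,l,z,yaw=0.0,sign=1):
    """TCP at (a,l) in lip frame [m], tool down, jaw along lip"""
    c,s_=np.cos(yaw),np.sin(yaw)
    Y=sign*(ws*c-us*s_); X=np.array([0,0,-1.]); Z=np.cross(X,Y)
    return np.array([LIP[0],LIP[1],0])+us*a+ws*l+np.array([0,0,z]), R.from_matrix(np.c_[X,Y,Z]).as_rotvec()
E
python3 - <<'E'
from workcell import bot
from h import *
p=bot.sense()["position"]
bot.movel([p[0],p[1]-.02,.23],feed=.25)
bot.command_gripper(0.0,30)
q=[bot.ik(*push(-.30,-.083,.2,sign=s)) for s in(1,-1)];print([None if x is None else x.round(2) for x in q])
sg=1 if q[0] is not None else -1
bot.goto(*push(-.30,-.083,.2,sign=sg))
P,r=push(-.30,-.083,.101,sign=sg)
bot.movel(P,r,feed=.12)
bot.hold(.2)
s=bot.sense();f0=s["force"];print(s["t"],s["position"],P,f0,s["grip_width"])
for a in (-.285,-.27,-.26,-.25):
    bot.movel(push(a,-.083,.101,sign=sg)[0],r,feed=.05)
    s=bot.sense();print(a,round(s["t"],2),round((s["force"]-f0)@us,2),(s["force"]-f0).round(2))
for n in ("scene","top"):
    c=bot.camera(n); i=c["img"]
    sl=(slice(100,230),slice(310,470)) if n=="top" else (slice(170,320),slice(150,350))
    cv2.imwrite(f"pics/{n}6.png",cv2.resize(i[sl],None,fx=4,fy=4,interpolation=cv2.INTER_CUBIC))
E
```

```text
[array([-0.55,  0.45,  1.3 ,  0.  ,  1.39,  2.69]), array([-0.55,  0.45,  1.3 , -0.  ,  1.39, -0.45])]
24.5417 [ 0.63425158 -0.2457237   0.10209191] [ 0.63369915 -0.24537958  0.101     ] [ 0.86711492 -0.4819337   0.6244181 ] 0.0004655888708076372
-0.285 24.99 0.46 [-0.86  0.54 -1.  ]
-0.27 25.44 1.14 [-1.08  1.25 -0.63]
-0.26 25.79 -0.35 [-0.52 -0.3  -0.51]
-0.25 26.14 1.35 [-0.75  1.43 -1.31]
```

View pics/scene6.png

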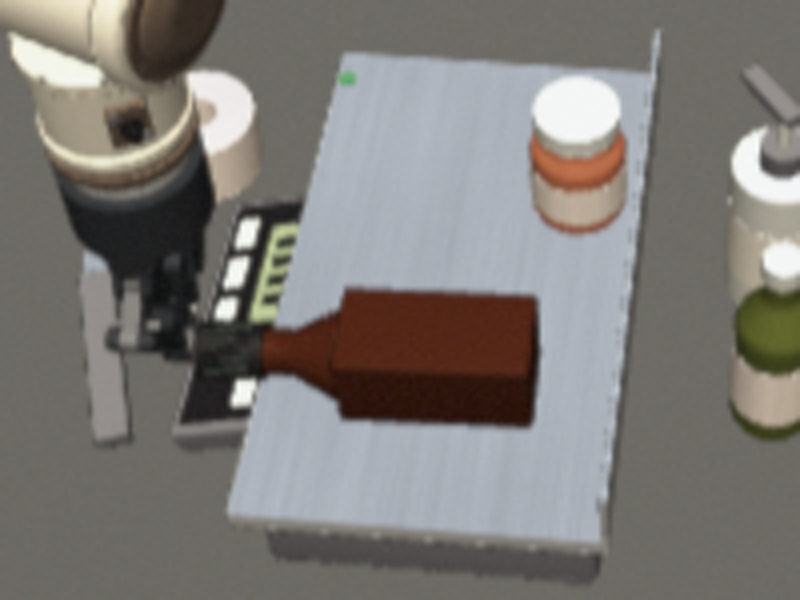

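View pics/top6.png

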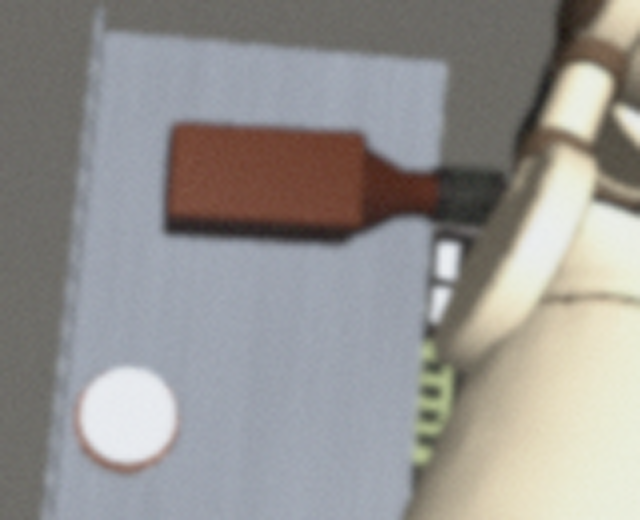

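The push works: the foot edge went from crop column 200 to 170. I'll continue until the force shows it has reached the lip.

Run:
```python
from workcell import bot
from h import *
r=bot.sense()["ee_rot"]; f0=np.array([.867,-.482,.624])
a=-.25
while a<-.185:
    a+= .02 if a<-.215 else .0025
    bot.movel(push(a,-.083,.101)[0],r,feed=.05 if a<-.212 else .02)
    F=-np.mean([(bot.sense()["force"]-f0)@us for _ in range(3)])
    s=bot.sense();print(round(a,4),round(s["t"],2),round(F,2),(s["force"]-f0).round(2))
    if F>6: break
for n in ("scene","top"):
    c=bot.camera(n); i=c["img"]
    sl=(slice(100,230),slice(310,470)) if n=="top" else (slice(170,320),slice(150,350))
    cv2.imwrite(f"pics/{n}7.png",cv2.resize(i[sl],None,fx=4,fy=4,interpolation=cv2.INTER_CUBIC))
```

```text
-0.23 26.79 -1.07 [-0.91  1.16 -0.86]
-0.21 27.94 1.02 [-1.16 -0.91 -0.45]
-0.2075 28.22 1.92 [-0.73 -1.86 -1.26]
-0.205 28.49 1.25 [-1.56 -1.11 -0.69]
-0.2025 28.77 5.92 [-3.22 -5.64 -0.45]
-0.2 29.04 12.45 [ -4.02 -12.13  -1.9 ]
```

View pics/scene7.png

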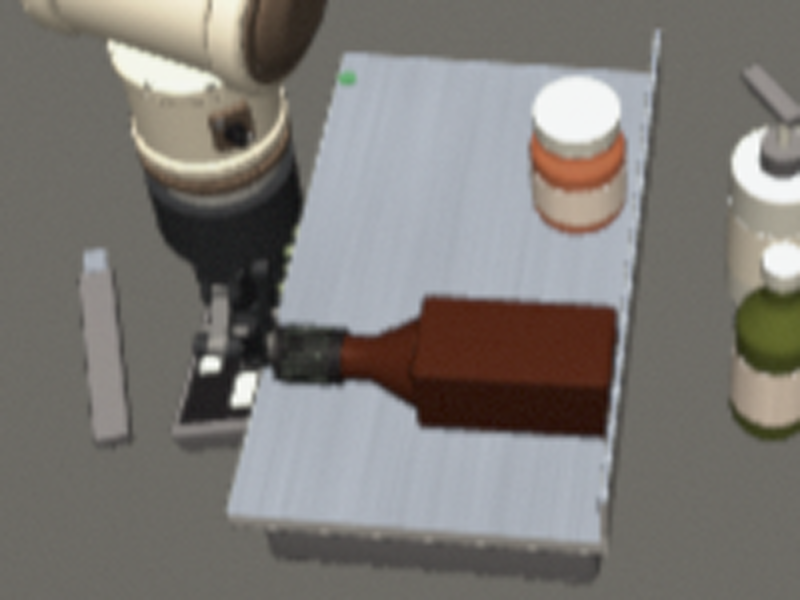

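View pics/top7.png

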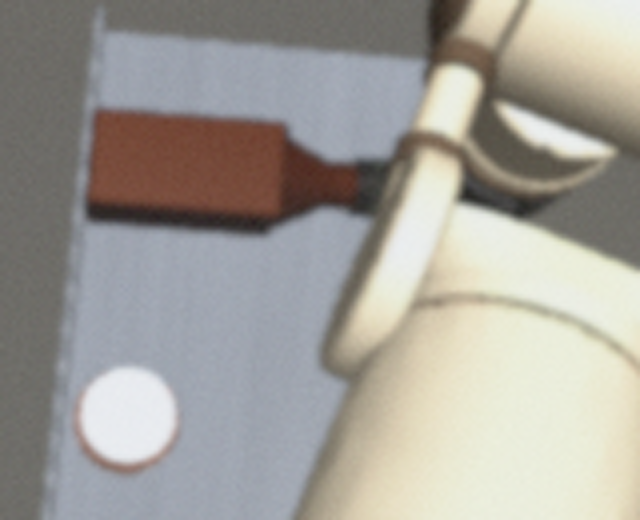

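The foot is at the lip (12 N contact) and the bottle looks parallel to the platter's sides. I'll back off, lift away and measure.

Run:
```python
from workcell import bot
from h import *
r=bot.sense()["ee_rot"]
bot.movel(push(-.24,-.083,.101)[0],r,feed=.08)
bot.movel(push(-.29,-.083,.25)[0],r,feed=.25)
q=bot.sense()["joints"].copy(); q[0]-=.6; bot.move_joints(q)
s=bot.sense();print(s["t"],s["force"])
for n in ("scene","top"):
    c=bot.camera(n); i=c["img"]
    sl=(slice(100,230),slice(310,470)) if n=="top" else (slice(170,320),slice(150,350))
    cv2.imwrite(f"pics/{n}8.png",cv2.resize(i[sl],None,fx=4,fy=4,interpolation=cv2.INTER_CUBIC))
```

```text
32.05 [ 0.37682643 -0.6910972  -0.16547924]
```

View pics/scene8.png

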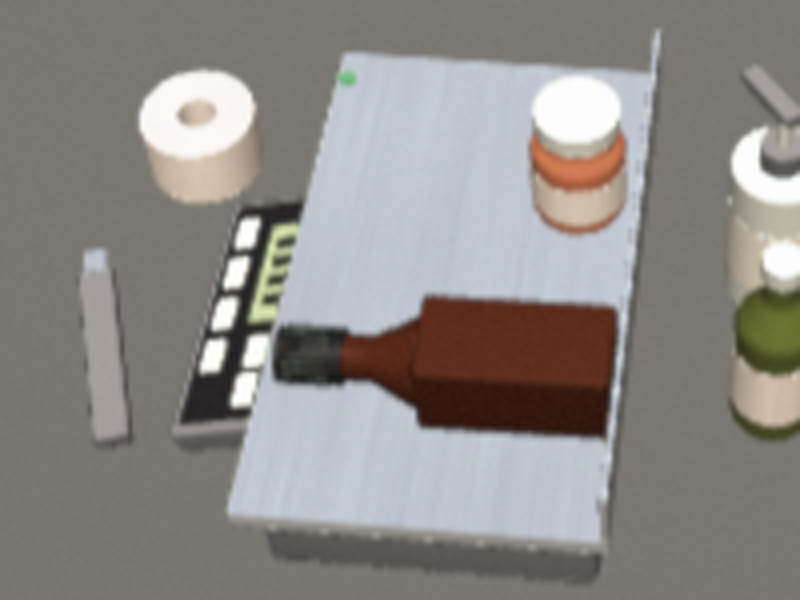

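View pics/top8.png

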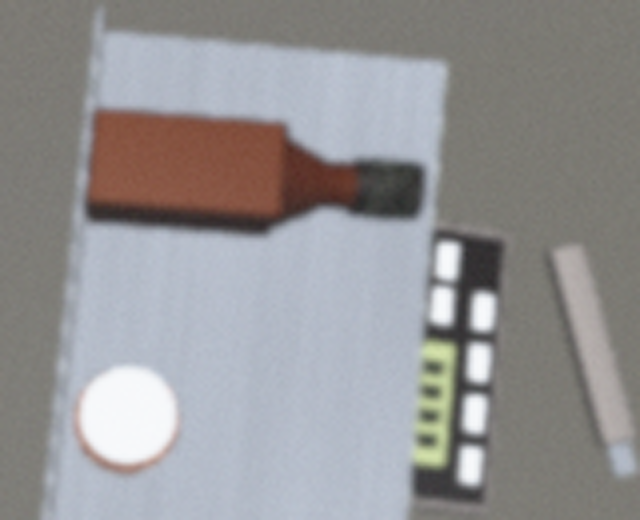

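Run:
```python
from workcell import bot
from h import *
t=bot.camera("top");s=bot.camera("scene")
c=lambda x,y:np.array([x,y])/4+[310-.37,100-.37]
d=lambda x,y:np.array([x,y])/4+[150-.37,170-.37]
def sc(P):
    q=P-LIP; return (np.c_[q@us,q@ws]*1000).round(1)
A=onz(t,[c(95,110),c(284,124),c(281,217),c(88,205)],.141)
B=onz(s,[d(424,297),d(616,307),d(608,384),d(412,376)],.141)
C=np.r_[onz(t,[c(423,190)],.113),onz(s,[d(274,353)],.113)]
print(sc(A),sc(B),sc(C))
for Q in (A[[0,1]],A[[3,2]],B[[1,0]],B[[2,3]]):
    v=Q[1]-Q[0]; print(np.degrees(np.arctan2(v[1],v[0])))
# lip direction seen in top, top edge z=.125, and platter front edge
L=onz(t,[c(98,15),c(47,515)],.125); v=L[1]-L[0]; print("lip",np.degrees(np.arctan2(v[1],v[0]))-180+0, sc(L))
F=onz(t,[c(446,62),c(410,515)],.085); print("front",sc(F))
```

```text
[[  -4.1 -108.3]
 [-109.5 -110.2]
 [-112.6  -57.7]
 [  -5.7  -54.2]] [[-111.   -61.7]
 [  -3.6  -59.5]
 [  -3.1 -111.2]
 [-109.2 -115. ]] [[-194.4  -87.2]
 [-194.1  -87. ]]
-94.38859430703279
-93.52655865953831
-94.2106866252023
-93.35702324794676
lip -5.307132303951477 [[   0.3 -168.4]
 [  -0.2  119.1]]
front [[-207.3 -172.6]
 [-208.2   97.3]]
```

By measurement the bottle is within about 1.5° of straight, with the foot 0-4 mm from the lip. I'll take a closer look at the foot/lip contact with the wrist camera from above.

Run:
```python
from workcell import bot
from h import *
P,r=push(-.06,-.03,.36)   # camera sits 74 mm towards front
q=bot.ik(*push(-.29,-.083,.25)); 
bot.goto(*push(-.16,-.083,.36))
bot.goto(*push(.04,-.083,.34))
s=bot.sense();c=bot.camera("wrist");print(s["t"],c["origin"]); np.save("w.npy",c["img"])
import pickle;pickle.dump(c,open("w.pkl","wb"))
cv2.imwrite("pics/wrist9.png",c["img"])
```

```text
Traceback (most recent call last):
workcell.MotionError: the arm cannot take that pose within its joint ranges
```

Run:
```python
from workcell import bot
from h import *
p=push(-.08,-.083,.33,sign=-1); print(bot.ik(*p),bot.sense()["joints"])
s=bot.sense();
bot.movel([s["position"][0],s["position"][1],.33],feed=.3)
bot.goto(*p)
s=bot.sense();c=bot.camera("wrist");print(s["t"],c["origin"])
import pickle;pickle.dump(c,open("w.pkl","wb"))
cv2.imwrite("pics/wrist9.png",c["img"])
```

```text
[-2.24363422e-01  3.25470430e-01  1.20753043e+00 -4.44089210e-16
  1.60859179e+00 -1.30115642e-01] [-3.48032798e-01  3.25453758e-01  1.15099710e+00 -3.79365882e-04
  1.66589256e+00  2.88942387e+00]
36.95 [0.66197516 0.04716851 0.47376997]
```

View pics/wrist9.png

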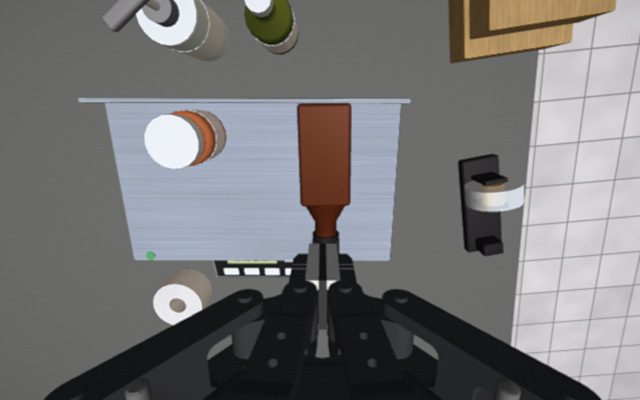

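Run:
```python
import pickle
from h import *
c=pickle.load(open("w.pkl","rb"))
cv2.imwrite("pics/w9c.png",cv2.resize(c["img"][90:220,265:385],None,fx=4.5,fy=4.5,interpolation=cv2.INTER_CUBIC))
b=c["img"].astype(int)
brown=(b[...,2]>b[...,0]+25)&(b[...,2]<170)
for rr in range(108,202,12):
    x=[i for i in range(290,360) if brown[rr,i]]; print(rr,x[0],x[-1],end=' | ')
print()
for x in (305,315,325,335,345): print(x,[i for i in range(95,130) if brown[i,x]][0],[int(v) for v in b[96:110,x].sum(1)])
print(np.degrees(np.arctan2(*(np.diff(onz(c,[(298,104.5),(350,104)],.141),axis=0)[0][[1,0]]))))
L=onz(c,[(81,99),(409,100)],.125);print(L,np.degrees(np.arctan2(*(L[1]-L[0])[[1,0]])))
# predicted pixel of lip front face at platter level and top
for l in (-.11,-.06):
  for z in (0,.04): print(l,z,proj(c,[LIP+ws*l+[0,0,z]]))
```

```text
108 298 350 | 120 298 349 | 132 299 349 | 144 299 349 | 156 300 349 | 168 300 349 | 180 301 349 | 192 301 349 | 
305 104 [324, 307, 323, 487, 542, 530, 431, 273, 149, 137, 184, 221, 229, 227]
315 104 [323, 304, 325, 487, 542, 532, 433, 237, 117, 145, 190, 230, 233, 236]
325 104 [325, 303, 324, 492, 541, 535, 439, 244, 118, 155, 208, 237, 239, 242]
335 104 [322, 302, 348, 542, 558, 531, 443, 244, 126, 164, 216, 243, 249, 249]
345 104 [318, 313, 378, 550, 559, 531, 420, 229, 133, 177, 230, 252, 252, 251]
-4.885828310761634
[[0.40955672 0.07884955 0.125     ]
 [0.75358447 0.04524704 0.125     ]] -5.578604132592954
-0.11 0 [[344.74586495 101.25423937]]
-0.11 0.04 [[347.33094847 100.63041828]]
-0.06 0 [[302.25089224 101.26381535]]
-0.06 0.04 [[299.93647072 100.64112883]]
```

View pics/w9c.png

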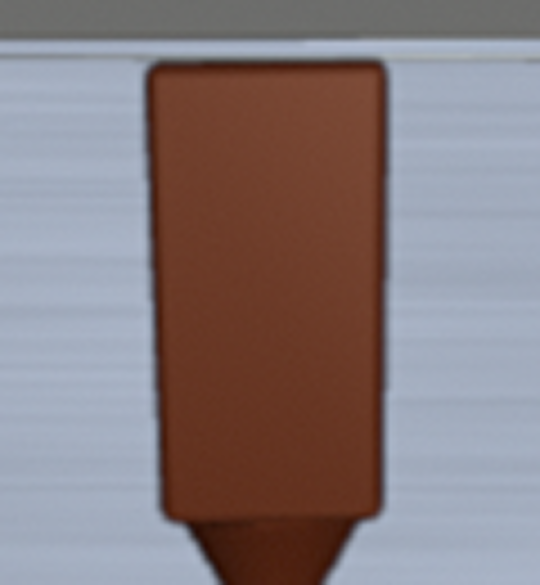

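From directly above, the foot edge (rows about 102-103) runs parallel to the lip with no gap showing. The body sides are symmetric to within about 0.7°. The arm is clear of everything, so I'm handing in.

Run:
```python
from workcell import bot
print(bot.sense()["t"],bot.sense()["force"].round(2)); print(bot.finish_job())
```

```text
37.0 [-1.1  -1.08  0.59]
the job is handed in; nothing more can be done
None
```

The bottle is lying on the platter with its foot against the rear lip, and I handed the job in at 37 s of the 61 s allowed. No verdict was reported.

- **Tipping:** I straddled the cap with loosely open fingers and never gripped it. The rear fingertip pushed it over, and the front fingertip held it up until it lay flat. The last step of lowering pressed on something with about 7 N for a moment, so I backed off before withdrawing.
- **Pushing back:** Closed fingers pushed on the end of the cap until the foot met the lip, with about 12 N at contact. Then I let go and lifted clear.

**Last checks:**
- The wrist camera, looking straight down, showed the foot edge parallel to the lip with no visible gap, and the bottle within about 1° of straight.
- The top and scene views were coarser and disagreed slightly, giving about 1.5° off straight and 3–5 mm short of the lip. I trusted the closer view.
- In the last pictures the jar stood where it was. By eye, the label roll, box cutter, sanitiser and round bottle had not moved either, but I did not measure them.

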